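# Change the solder reel on the bench stand

## Task

Change the solder reel: first lift the empty reel out of the slotted stand and lay it in the low tray. Then lower the full reel's axle into the stand's two slots until both ends rest on the slot bottoms, and let go. Last, lift the long card case off its upturned peg and stand it, hole end up, down to the bottom of the pocket at the front of the stand; leave the short card on its peg and do not push the small reel, the heat sink or the jar about.

Things in the scene. Friction and masses are not known exactly. Their poses are not given: they have to be found in the camera images.
- stand: Fixed reel stand; origin on the bench under the middle of the slots, x away from its card pocket (roughly away from the robot), y along the axle seat. Base 10 mm thick, x -120 to +55 mm, 124 mm wide. Two upright cheeks 8 mm thick, 60 mm long, centred at y = +-52 mm, top 99 mm up. Each has a slot open at the top: 13 mm wide, flared to 28 mm above 82 mm, bottom 63 mm above the bench.
- seat (a point): Point on the stand where the middle of a fully seated axle's centreline lies: 68 mm above the bench, half-way between the cheeks. The axle's collars run outside the cheeks with 6 mm of end play either way. Axes as the stand's. The empty reel starts here.
- pocket (a point): Middle of the floor of the card pocket at the front of the stand: 10 mm above the bench, 90 mm in front (-x) of the seat. Pocket 14 mm wide along the stand's x, 82 mm long along its y; walls 40 mm high, the two long ones with flared lips 10 mm higher (mouth about 26 mm). Axes as the stand's.
- empty_mid (a point): Middle of the empty reel, on its axle's centreline; y along the axle. 120 g; axle, collars and octagonal flanges as the full reel's, but only a bare core 30 mm in diameter between the flanges, where it is gripped from above across the axle. Lying on a flat of its flanges its centreline is 35 mm up.
- full_mid (a point): Middle of the full reel (about 0.5 kg), on its axle's centreline; y along the axle. Steel axle 10 mm thick. Two octagonal grey flanges, 70 mm across flats, outer faces 32 mm either side of the middle, 54 mm free between. Silvery round winding 48 mm in diameter between them: grip it there from above, across the axle. It starts lying on its flanges, near the robot, left or right; centreline 35 mm up.
- full_end1 (a point): Centreline of the full reel's axle 66 mm from its middle (+y). The axle is 140 mm long; each end has a collar 18 mm in diameter, 62 to 70 mm from the middle.
- full_end2 (a point): Centreline of the full reel's axle 66 mm from its middle (-y), in the other collar.
- tray: Fixed low blue tray for empty reels, 170 (x) by 210 (y) mm, 45 mm high, 5 mm walls and floor; origin under its middle on the bench. It stands to the left or the right of the stand.
- rack: Fixed card rack on the side away from the tray: a crossbar 200 mm wide and 20 mm high on two posts, top 130 mm up, carries two pegs 6 mm thick at y = +-50 mm, centreline 120 mm up, pointing to -x (roughly at the robot). Origin on the bench 48 mm in front of the crossbar. Each peg ends at x = -43 mm in a tip turned up to 132 mm above the bench, 9 mm above the peg's top.
- card_mid (a point): Middle of the long card case: rigid plastic, 70 mm wide (y), 112 mm long (z, hole end up), 8 mm thick (x), 60 g. Hole 14 wide, 28 tall, its top 30 mm below the case's top edge: grip across the thickness above it. Hangs on either peg, 40 to 48 mm from the bar, top 153 mm up. Raised 15 mm (10 to 21) it clears the tip. Down in the pocket its middle is 66 mm above the bench; either face may look forward.
- short_card_mid (a point): Middle of the short card case on the other peg, 46 mm wide and 84 mm long, 8 mm thick. Leave it hanging.
- bare_reel: Bystander: small reel without an axle standing on its flange, 54 mm across flats, 50 mm high; origin under its middle. On the other side from the full reel.
- heatsink: Bystander: black finned heat sink 60 x 90 x 38 mm behind the stand; origin under its middle.
- flux: Bystander: jar 48 mm in diameter, 75 mm high, behind the stand; origin under its middle.
There are look-alikes about, which are no part of the job. What is shaped like the part that bears empty_mid but green or red is not meant.

How it is judged:
By the outcome, as a careful person would: the job done as asked, in the order asked, and still so for the second after the job is handed in, with the robot touching nothing.
It also fails if it takes over 72 s, if anything falls off the work surface, if the arm or the gripper's body presses on something with over 40 N, if the wrist force passes 120 N, or if a joint passes its speed limit or range.

## Robot

A 6-joint arm with a two-finger parallel gripper is mounted at the origin on the work surface. World frame = base frame: x ahead of the robot, y to its left, z up, the work surface at z = 0. Lengths are in m, angles in rad, forces in N, time in s.
With the tool pointing down it reaches from about 0.375 to 0.975 m from the base axis. Payload 3.8 kg.
Tool frame: the origin (TCP) lies on the centre line of the jaws, within the pads' length; the fingertips stand 25 mm ahead of it and the grasp point (between the pads) lies 6 mm ahead of it; z points along the fingers, y is the line along which they close (so a half turn about z gives the same grasp; the last joint's range is limited). The gripper opens to 85 mm and grips with 20 to 120 N. Pads are 22 mm wide; open, the fingers measure 114 mm over their backs; the gripper's body (76 mm by 85 mm) begins 54 mm behind the grasp point. The pads swing forward as they close: fully open they stand 13 mm farther back than shut.
Start: joints at [1.241, 0.264, 1.604, -0, 1.274, -0.037], TCP at [0.195, 0.646, 0.256] pointing down, gripper open.
Joint ranges: [-2.63, 2.63], [-0.94, 2.18], [0.31, 2.57], [-1.31, 4.45], [0, 2.66], [-2.55, 2.55]. Speed limits (rad/s): [2.57, 2.57, 3.14, 3.14, 3.14, 3.14].

## Interface

Orientations are given as a rotation vector (axis times angle).
In Python, from workcell import bot gives the robot as it stands. The module is installed in compiled form; this text tells all that it offers.
- The arm moves only by the tool play_rows, never from a script. Its argument "commands" is a list that holds one entry, the list of rows, each a list of 7 numbers: the shift along the tool's x, y, z as a fraction of full scale, then the turn, a rotation vector about the tool's x, y, z as a fraction of full scale, then the closure, from -1 (fully open) to 1 (shut). A call has 1 to 8 rows; each row is the pose to reach, as a shift and turn from the pose commanded when the call began, along the tool's axes at that moment, turning the shorter way round; what a row does not reach only later rows make up. Full scale, the value 1, is 60 cm for a shift and 180 degrees for a turn. A row lasts 1/10 s, in which the tool goes at most 50 mm and 8.59 degrees, less where a joint would pass 70% of its speed; a pose out of reach is approached as far as the arm can. A call with a number of a shift or a turn outside -1 to 1 is refused whole. A call with a gripper value outside its range is refused whole. The fingers move at their own pace and stop on an object; "force" is the grip in N (left out, the last holds). Time passes only in rows, so rows that repeat a pose let the fingers close. It gives the time, the measured TCP pose, the force, the opening and the grip force at its end, in the units of the state.
- bot.read_state(): the state, without advancing time (a new reading comes with each control period).
- bot.read_camera(name): name is "scene" or "top"; returns the picture (420x560x3 uint8, blue, green, red); there is no depth.
- bot.camera_params(name): a dict with "fov_y" (degrees; the focal length in pixels is half the picture's height over the tangent of half this angle, whatever the lens; pixels are square), "cx", "cy" (the principal point, pixels), "rvec" (rotation vector, rad) and "tvec" (3), from world to camera coordinates, as OpenCV has them. Camera axes: x right, y down, z forward; pixel columns grow to the right and rows downward; lengths in m; the calibration is good to about 2 mm. A picture is of the moment at which its call begins. camera_params takes no time and is no camera call.
- bot.finish_job(): hands the job in; it is judged then, once.
The state is a dict: "time": time; "q": joint angles; "joint_vel": joint speeds; "joint_torque": joint torques, N m; "tool_pos": TCP position; "tcp_rot": TCP orientation; "wrist_force": force on the tool from outside, world axes, zero at the start; "torque": the same for the moment, N m; "width": opening from 0.0 (shut) to 1.0 (fully open); "grip_force": force on a finger pad.
Only numpy, scipy, OpenCV 4.12 (cv2) and the standard library are available. Lean on these libraries where they do the work, as an engineer would, in place of code of your own. Each camera call takes 0.05 s, during which the arm holds its last target. There are 200 camera calls.

## Working session

There is one attempt and no reset: what is moved stays moved. The work goes in short steps, Python scripts to look and compute and a tool call to move; the robot and the scene stay as the last step left them, time stands still between calls to the robot, and variables do not carry over. Pictures are saved under pics/ and viewed, at most 10 in all, crops included, and the job is handed in when it is done.

Besides the shell and the picture viewer there is one more tool, called after ">>>" as name(argument=value, ...) on one line, values as JSON. play_rows: Moves the arm, as the interface text tells. Its arguments: {"type":"object","properties":{"commands":{"type":"array"},"force":{"type":"number"}},"required":["commands"]}

```bash
mkdir -p pics; cat > h.py <<'E'
import numpy as np, cv2
from scipy.spatial.transform import Rotation as R
from workcell import bot
def cam(n):
    p=bot.camera_params(n); f=210/np.tan(np.radians(p['fov_y'])/2)
    K=np.array([[f,0,p['cx']],[0,f,p['cy']],[0,0,1]]); return K,R.from_rotvec(p['rvec']).as_matrix(),np.array(p['tvec'])
def ray(n,u,v,z):
    K,r,t=cam(n); d=r.T@np.linalg.solve(K,[u,v,1]); c=-r.T@t
    return c+d*(z-c[2])/d[2]
def proj(n,P):
    K,r,t=cam(n); q=K@(r@np.array(P)+t); return q[:2]/q[2]
def tri(u1,v1,u2,v2):
    A=[];b=[]
    for n,u,v in(('scene',u1,v1),('top',u2,v2)):
        K,r,t=cam(n); d=r.T@np.linalg.solve(K,[u,v,1]); d/=np.linalg.norm(d); c=-r.T@t
        M=np.eye(3)-np.outer(d,d); A.append(M); b.append(M@c)
    return np.linalg.lstsq(np.vstack(A),np.hstack(b),rcond=None)[0]
def to_tool(P):
    s=bot.read_state(); r=R.from_rotvec(s['tcp_rot']).as_matrix(); return r.T@(np.array(P)-s['tool_pos'])/0.6
E
python3 - <<'E'
from h import *
print(bot.read_state())
for n in('scene','top'):
    im=bot.read_camera(n); cv2.imwrite(f'pics/{n}0.png',im); cv2.imwrite(f'pics/{n}0b.png',cv2.resize(im,(800,600),interpolation=cv2.INTER_CUBIC))
    print(n,bot.camera_params(n)); K,r,t=cam(n); print(-r.T@t)
E
```

```text
{'time': 0.0, 'q': array([ 1.24107356e+00,  2.64732776e-01,  1.60542342e+00, -3.95933459e-06,
        1.27366912e+00, -3.68992757e-02]), 'joint_vel': array([-4.49438404e-04,  1.93591900e-03, -3.70143221e-04,  6.16145259e-04,
        9.48535046e-05,  2.00934138e-03]), 'joint_torque': array([ 2.63448215e-03, -5.15125322e+01, -3.67319727e+01,  2.69426209e-04,
        1.29729763e-02, -4.24534494e-05]), 'tool_pos': array([0.19462234, 0.64561352, 0.25494899]), 'tcp_rot': array([-0.45826358, -3.10757999,  0.00344893]), 'wrist_force': array([-0.04710245, -0.29293172, -0.30913489]), 'torque': array([ 0.03351056,  0.02476651, -0.02225111]), 'grip_force': 0.0, 'width': 1.0021110651487812}
scene {'fov_y': 50.27529766697745, 'cx': 277.32755364321395, 'cy': 207.97141277454992, 'rvec': array([ 1.58627563,  2.15222577, -0.72731492]), 'tvec': array([ 0.1610136 , -0.30704528,  1.67416413])}
[1.23999382 0.23028794 1.15430087]
top {'fov_y': 44.43438617000574, 'cx': 283.51604437926625, 'cy': 203.06709133154249, 'rvec': array([ 2.12474894, -2.16244419,  0.17689446]), 'tvec': array([-0.00516783,  0.48797742,  1.39836525])}
[ 2.63992929e-01 -5.76207928e-05  1.45735437e+00]
```

View pics/scene0b.png

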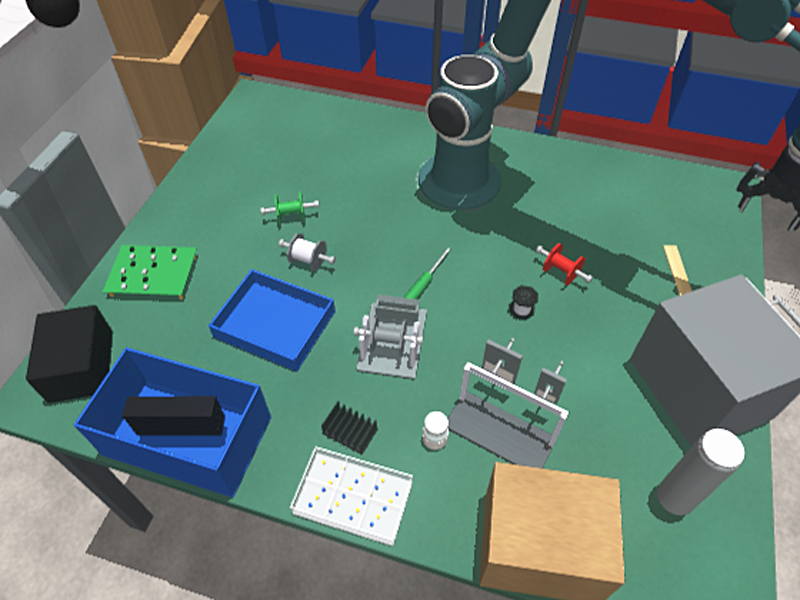

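View pics/top0b.png

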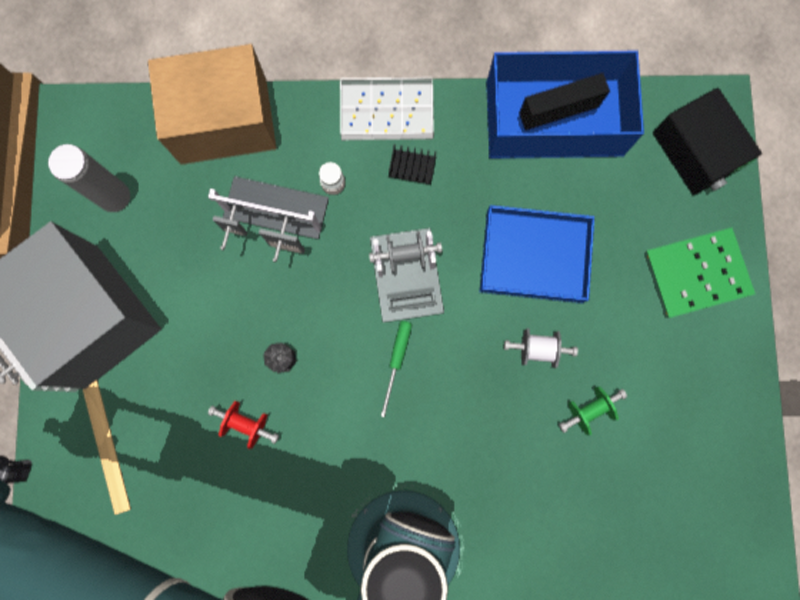

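The scene (enlarged pixels, top view) contains three axle reels plus the bare one:
- The white/grey-flanged reel at (541,348) is the full reel, since it has a silvery winding.
- The grey reel in the stand at (405,250) is the empty one.
- The red reel (245,423) and the green reel (595,408) are decoys.

The tray is the flat blue one at (538,255). The deeper blue box at (565,105) isn't it. The rack is at (262,215). I'll confirm with crops.

```bash
python3 - <<'E'
from h import *
t=cv2.imread('pics/top0.png'); s=cv2.imread('pics/scene0.png')
def c(im,x,y): return cv2.resize(im[y:y+75,x:x+100],(400,300),interpolation=cv2.INTER_CUBIC)
cv2.imwrite('pics/c1.png',np.vstack([np.hstack([c(t,240,155),c(t,140,122)]),np.hstack([c(s,230,200),c(s,315,230)])]))
# winding/tray/reel flange masks
hsv=cv2.cvtColor(t,cv2.COLOR_BGR2HSV)
def comps(m,name,box,amin=20):
    x0,y0,x1,y1=box; mm=np.zeros_like(m); mm[y0:y1,x0:x1]=m[y0:y1,x0:x1]
    n,l,st,ce=cv2.connectedComponentsWithStats(mm)
    for i in range(1,n):
        if st[i,4]>=amin:
            pts=np.argwhere(l==i)[:,::-1].astype(np.float32); print(name,st[i],ce[i],cv2.minAreaRect(pts))
comps(cv2.inRange(hsv,(100,120,60),(130,255,255)),'tray',(330,140,425,220))
g=cv2.inRange(hsv,(0,0,70),(180,70,255))
comps(g,'reel',(345,220,412,265)); comps(cv2.inRange(hsv,(0,0,190),(180,60,255)),'wind',(345,220,412,265))
h2=cv2.cvtColor(s,cv2.COLOR_BGR2HSV)
comps(cv2.inRange(h2,(100,120,60),(130,255,255)),'traysc',(140,185,240,262))
comps(cv2.inRange(h2,(0,0,70),(180,70,255)),'reelsc',(190,160,240,195))
E
```

```text
tray [ 336  144   80   68 4672] [375.97859589 177.38634418] ((376.2274169921875, 177.33973693847656), (77.36205291748047, 61.7640266418457), 6.009006023406982)
reel [352 230  53  28 651] [379.42242704 243.53763441] ((378.1434631347656, 243.42214965820312), (52.32965850830078, 25.259469985961914), 5.194429397583008)
wind [370 236  20  16 290] [379.46551724 243.53103448] ((379.5, 243.5), (15.0, 19.0), 90.0)
wind [354 240  13   4  26] [359.23076923 241.5       ] ((360.00347900390625, 241.45863342285156), (12.207686424255371, 2.076137065887451), 4.763641834259033)
traysc [ 146  188   89   72 3837] [190.6940318  223.19546521] ((190.0810546875, 222.30247497558594), (77.99883270263672, 56.76739501953125), 22.30620574951172)
traysc [140 258  14   4  35] [144.85714286 260.02857143] ((146.5, 259.5), (13.0, 3.0), 0.0)
reelsc [195 163  40  27 533] [214.24577861 175.87617261] ((214.14968872070312, 176.19107055664062), (41.36558151245117, 22.40400505065918), 16.389541625976562)
```

View pics/c1.png

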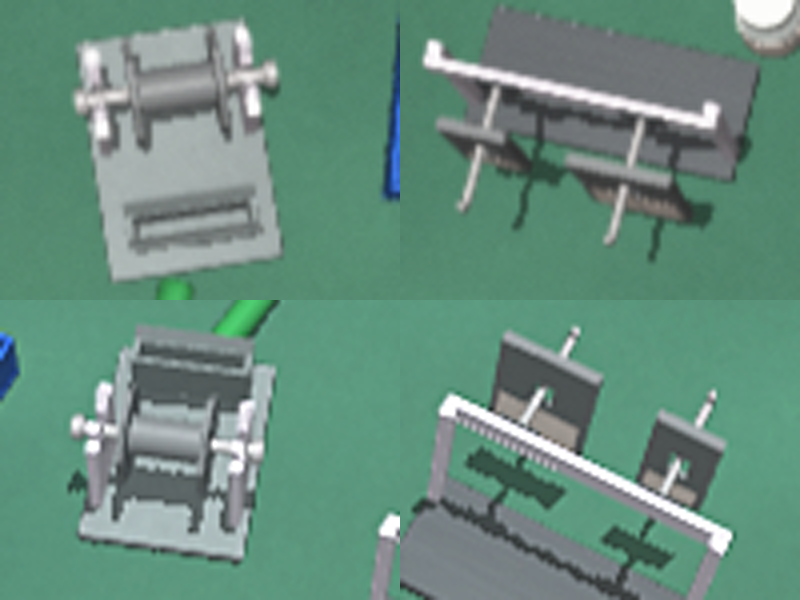

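The top crop shows the axle collars at crop pixels (80,101) and (270,75). The long card is the wider one, with its top edge centred at (619,168); the short card is at (470,133). The rack bar ends are at (433,53) and (711,113). In the scene crop the axle ends are at (80,428) and (254,452).

```bash
python3 - <<'E'
from h import *
T=lambda X,Y:(240+X/4,155+Y/4)
RT=lambda X,Y:(140+(X-400)/4,122+Y/4)
S=lambda X,Y:(230+X/4,200+(Y-300)/4)
RS=lambda X,Y:(315+(X-400)/4,230+(Y-300)/4)
def show(n,*p): print(n,*[np.round(x*1000,1) for x in p])
def yaw(a,b): d=b-a; return np.degrees(np.arctan2(d[1],d[0]))
a,b=ray('top',*T(82,101),.068),ray('top',*T(270,75),.068); show('axle top',a,b,(a+b)/2); print(yaw(b,a))
c,d=ray('scene',*S(80,428),.068),ray('scene',*S(254,452),.068); show('axle scene',d,c,(c+d)/2); print(yaw(c,d))
p=[ray('top',*T(*x),.010) for x in((78,44),(243,20),(283,256),(113,281))]; show('base corners top',*p); print(yaw(p[1],p[0]),yaw(p[2],p[3]),yaw(p[3],p[0]),yaw(p[2],p[1]))
p=[ray('top',*T(*x),.060) for x in((128,213),(255,192),(260,236),(132,247))]; show('pocket60',*p)
a,b=ray('top',*RT(433,53),.130),ray('top',*RT(711,113),.130); show('bar top',a,b,(a+b)/2); print(yaw(b,a))
c,d=ray('scene',*RS(452,404),.130),ray('scene',*RS(720,541),.130); show('bar scene',d,c,(c+d)/2); print(yaw(c,d))
a,b=ray('top',*RT(567,161),.153),ray('top',*RT(671,179),.153); show('card top',a,b,(a+b)/2); print(yaw(b,a))
c,d=ray('scene',*RS(506,336),.153),ray('scene',*RS(600,380),.153); show('card sc',d,c,(c+d)/2); print(yaw(c,d))
show('tips',ray('top',*RT(612,239),.132),ray('top',*RT(463,207),.132),ray('scene',*RS(575,331),.132),ray('scene',*RS(711,396),.132))
show('reel mid', ray('top',379.4,243.5,.045)); a,b=ray('top',355,241.5,.035),ray('top',402.5,246,.035);show('ends',a,b,(a+b)/2);print(yaw(b,a))
show('reel scene',ray('scene',214.2,175.9,.04))
show('tray top',ray('top',376.2,177.3,.02)); show('traysc',ray('scene',190.5,222.7,.02))
print(to_tool([0.5,0,.2]))
E
```

```text
axle top [547.8  48.8  68. ] [563.9 -81.2  68. ] [555.9 -16.2  68. ]
97.07540521102068
axle scene [552.5  53.9  68. ] [569.7 -73.4  68. ] [561.1  -9.7  68. ]
97.69515385765952
base corners top [601.6  53.2  10. ] [617.4 -66.1  10. ] [445.2 -90.4  10. ] [429.5  30.3  10. ]
97.53402134878544 97.42403457550763 7.576034038798203 8.055646127353263
pocket60 [470.5  18.4  60. ] [483.6 -69.2  60. ] [453.  -71.9  60. ] [446.9  16.   60. ]
bar top [662.4 344.2 130. ] [618.2 159.1 130. ] [640.3 251.6 130. ]
76.58094804512271
bar scene [667.2 350.9 130. ] [619.5 167.1 130. ] [643.4 259.  130. ]
75.46903896558364
card top [581.5 249.7 153. ] [568.5 182.2 153. ] [575. 216. 153.]
79.03094899168634
card sc [587.5 256.5 153. ] [572.  190.5 153. ] [579.7 223.5 153. ]
76.78105425815745
tips [533.7 223.6 132. ] [556.8 321.6 132. ] [540.3 233.5 132. ] [564.5 329.4 132. ]
reel mid [ 369.7 -275.3   45. ]
ends [ 377.2 -209.9   35. ] [ 362.4 -341.    35. ] [ 369.8 -275.4   35. ]
83.57279162629533
reel scene [ 377.  -268.6   40. ]
tray top [ 560.7 -280.    20. ]
traysc [ 561.5 -275.    20. ]
[-0.79792091 -0.88324312  0.0935415 ]
```

```bash
cat >> h.py <<'E'
def mv(P,yawdeg):
    s=bot.read_state(); r=R.from_rotvec(s['tcp_rot']); y=np.radians(yawdeg); c,q=np.cos(y),np.sin(y)
    t=R.from_matrix(np.array([[-q,c,0],[c,q,0],[0,0,-1]])); t=R.from_matrix(np.array([[-q,c,0],[c,q,0],[0,0,-1.]]).T)
    d=r.inv()*t
    print('t',round(s['time'],2),'pos',np.round(s['tool_pos']*1000,1),'F',np.round(s['wrist_force'],1),'w',round(s['width'],3),'grip',round(s['grip_force'],1))
    print('cmd',np.round(to_tool(P),4),np.round(d.as_rotvec()/np.pi,4))
E
sed -i 's/ t=R.from_matrix(np.array(\[\[-q,c,0\],\[c,q,0\],\[0,0,-1\]\]));//' h.py
python3 -c "
from h import *
mv([.5585,-.013,.2],7.4)"
```

```text
t 0.1 pos [194.6 645.7 255.1] F [-0.8 -0.1 -0.5] w 1.004 grip 0.0
cmd [-0.8975 -0.8758  0.0935] [-0.0006  0.0004  0.3657]
```

>>> play_rows(commands=[[[-0.8975,-0.8758,0.0935,0,0,0.3657,-1],[-0.8975,-0.8758,0.0935,0,0,0.3657,-1],[-0.8975,-0.8758,0.0935,0,0,0.3657,-1],[-0.8975,-0.8758,0.0935,0,0,0.3657,-1],[-0.8975,-0.8758,0.0935,0,0,0.3657,-1],[-0.8975,-0.8758,0.0935,0,0,0.3657,-1],[-0.8975,-0.8758,0.0935,0,0,0.3657,-1],[-0.8975,-0.8758,0.0935,0,0,0.3657,-1]]], force=40)

```text
time: 0.9
tool_pos: [0.388, 0.2951, 0.2261]
tcp_rot: [2.079, 2.355, -0.0]
wrist_force: [1.5, -0.3, 0.1]
width: 0.999
grip_force: 0.0
```

```bash
python3 -c "
from h import *
mv([.5585,-.013,.2],7.4)"
```

```text
t 0.9 pos [388.  295.1 226.1] F [ 1.5 -0.3  0.1] w 0.999 grip 0.0
cmd [-0.5448  0.2182  0.0436] [-0.      0.     -0.0015]
```

>>> play_rows(commands=[[[-0.5448,0.2182,0.0436,0,0,0,-1],[-0.5448,0.2182,0.0436,0,0,0,-1],[-0.5448,0.2182,0.0436,0,0,0,-1],[-0.5448,0.2182,0.0436,0,0,0,-1],[-0.5448,0.2182,0.0436,0,0,0,-1],[-0.5448,0.2182,0.0436,0,0,0,-1],[-0.5448,0.2182,0.0436,0,0,0,-1],[-0.5448,0.2182,0.0436,0,0,0,-1]]])

```text
time: 1.7
tool_pos: [0.5614, -0.015, 0.1996]
tcp_rot: [2.078, 2.354, -0.002]
wrist_force: [-0.6, 0.5, -0.6]
width: 0.998
grip_force: 0.0
```

```bash
python3 - <<'E'
from h import *
s=bot.read_camera('scene'); t=bot.read_camera('top'); cv2.imwrite('pics/s1.png',s); cv2.imwrite('pics/t1.png',t)
def c(im,x,y): return cv2.resize(im[y:y+140,x:x+100],(400,560),interpolation=cv2.INTER_CUBIC)
cv2.imwrite('pics/c2.png',np.hstack([c(s,230,130),c(t,230,120)]))
mv([.5585,-.013,.2],7.4)
P=np.array(bot.read_state()['tool_pos']); r=R.from_rotvec(bot.read_state()['tcp_rot']).as_matrix()
for sy in(-.0425,.0425):
    q=P+r@np.array([0,sy,.012]); print(proj('scene',q),(proj('scene',q)-[230,130]+.5)*4-.5)
E
```

```text
t 1.8 pos [559.5 -11.4 199.6] F [-0.3  0.2 -0.6] w 0.999 grip 0.0
cmd [-0.0025 -0.002  -0.0007] [-0.0005 -0.0002 -0.001 ]
[273.26064671 197.60060732] [174.54258684 271.90242928]
[267.40702687 222.5447389 ] [151.12810746 371.67895558]
```

View pics/c2.png

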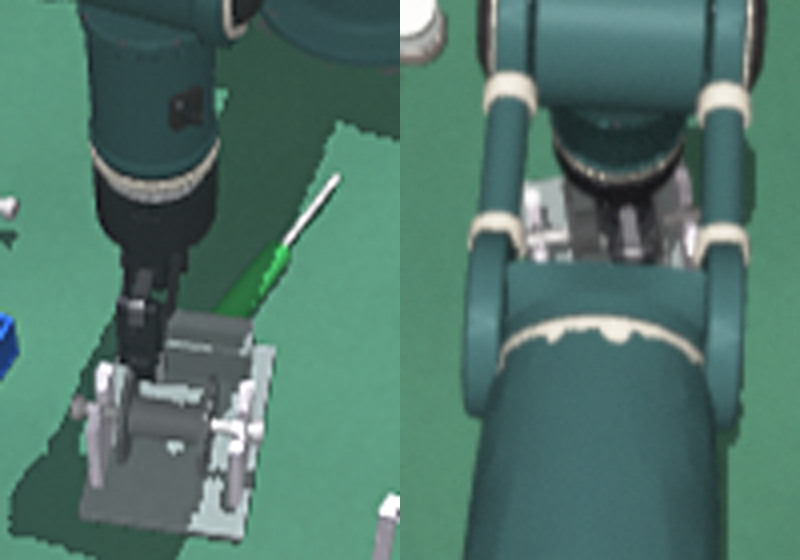

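The fingers stand a little left of the reel in the scene crop: finger at about x=140, core middle at about 170. I'll check this against the projected tool axis.

```bash
python3 - <<'E'
from h import *
st=bot.read_state();P=np.array(st['tool_pos']); r=R.from_rotvec(st['tcp_rot']).as_matrix()
for z in(.025,0,-.06,-.1,-.14,-.18,-.22):
    q=P+r@np.array([0,0,z]); print(z,np.round((proj('scene',q)-[230,130]+.5)*4-.5,1),np.round((proj('top',q)-[230,120]+.5)*4-.5,1))
mid=[(560,-13,68),(556,-15,68),(561,-11,68)]
for m in mid: print(m,np.round((proj('scene',np.array(m)/1e3)-[230,130]+.5)*4-.5,1))
E
```

```text
0.025 [163.5 332.2] [211.3 189.7]
0 [162.7 310. ] [211.5 180.7]
-0.06 [160.6 253.8] [212.  157.5]
-0.1 [159.1 213.6] [212.4 140.7]
-0.14 [157.5 171.1] [212.8 122.8]
-0.18 [155.8 125.9] [213.2 103.6]
-0.22 [154.  78.] [213.7  83. ]
(560, -13, 68) [164.2 419.1]
(556, -15, 68) [163.3 414. ]
(561, -11, 68) [166.4 420.9]
```

>>> play_rows(commands=[[[0.0032,-0.0004,0.08,0,0,-0.001,-1],[0.0032,-0.0004,0.13,0,0,-0.001,-1],[0.0032,-0.0004,0.16,0,0,-0.001,-1],[0.0032,-0.0004,0.18,0,0,-0.001,-1],[0.0032,-0.0004,0.195,0,0,-0.001,-1],[0.0032,-0.0004,0.2093,0,0,-0.001,-1],[0.0032,-0.0004,0.2093,0,0,-0.001,-1],[0.0032,-0.0004,0.2093,0,0,-0.001,0]]], force=30)

```text
time: 2.6
tool_pos: [0.5597, -0.0082, 0.0754]
tcp_rot: [2.069, 2.363, 0.001]
wrist_force: [-0.5, -0.9, 0.0]
width: 0.857
grip_force: 0.0
```

>>> play_rows(commands=[[[0,0,0,0,0,0,0.3],[0,0,0,0,0,0,0.6],[0,0,0,0,0,0,1],[0,0,0,0,0,0,1],[0,0,0,0,0,0,1],[0,0,0,0,0,0,1],[0,0,0,0,0,0,1],[0,0,0,0,0,0,1]]], force=30)

```text
time: 3.4
tool_pos: [0.5598, -0.0084, 0.0754]
tcp_rot: [2.069, 2.363, 0.001]
wrist_force: [0.2, -0.9, 4.5]
width: 0.336
grip_force: 29.7
```

```bash
python3 -c "
from h import *
mv([.559,-.0095,.074],7.4)"
```

```text
t 3.4 pos [559.8  -8.4  75.4] F [ 0.2 -0.9  4.5] w 0.336 grip 29.7
cmd [-0.0016 -0.0016  0.0024] [0.0004 0.0001 0.001 ]
```

>>> play_rows(commands=[[[0,0,-0.04,0,0,0,1],[0,0,-0.1,0,0,0,1],[0,0,-0.16,0,0,0,1],[0,0,-0.2,0,0,0,1],[-0.08,-0.01,-0.2,0,0,0.02,1],[-0.16,-0.02,-0.2,0,0,0.04,1],[-0.24,-0.03,-0.2,0,0,0.06,1],[-0.32,-0.04,-0.2,0,0,0.0744,1]]])

```text
time: 4.2
tool_pos: [0.5597, -0.203, 0.1937]
tcp_rot: [-2.332, -2.103, 0.001]
wrist_force: [0.9, 0.3, -0.9]
width: 0.337
grip_force: 33.3
```

```bash
python3 -c "
from h import *
mv([.561,-.2735,.12],-6)
im=bot.read_camera('top'); cv2.imwrite('pics/t2.png',im)"
```

```text
t 4.2 pos [ 559.7 -203.   193.7] F [ 0.9  0.3 -0.9] w 0.337 grip 33.3
cmd [-0.1168  0.0144  0.1227] [-0.0006 -0.0002  0.0005]
```

>>> play_rows(commands=[[[-0.08,0.01,0,0,0,0,1],[-0.11,0.0144,0.03,0,0,0,1],[-0.11,0.0144,0.09,0,0,0,1],[-0.11,0.0144,0.14,0,0,0,1],[-0.11,0.0144,0.18,0,0,0,1],[-0.11,0.0144,0.21,0,0,0,1],[-0.11,0.0144,0.23,0,0,0,1],[-0.11,0.0144,0.23,0,0,0,1]]])

```text
time: 5.05
tool_pos: [0.5605, -0.267, 0.0538]
tcp_rot: [-2.327, -2.103, 0.003]
wrist_force: [0.0, -0.2, -1.0]
width: 0.337
grip_force: 33.3
```

```bash
python3 -c "
from h import *
mv([.561,-.2735,.05],-6)"
```

```text
t 5.05 pos [ 560.5 -267.    53.8] F [ 0.  -0.2 -1. ] w 0.337 grip 33.3
cmd [-0.0107  0.002   0.0064] [-0.0017 -0.0007  0.0011]
```

>>> play_rows(commands=[[[0,0,0.0035,0,0,0,1],[0,0,0.0064,0,0,0,1],[0,0,0.0064,0,0,0,1],[0,0,0.0064,0,0,0,0.2],[0,0,0.0064,0,0,0,-0.4],[0,0,0.0064,0,0,0,-1],[0,0,0.0064,0,0,0,-1],[0,0,0.0064,0,0,0,-1]]])

```text
time: 5.85
tool_pos: [0.5627, -0.2684, 0.0531]
tcp_rot: [2.331, 2.106, 0.0]
wrist_force: [-0.2, 0.4, -0.5]
width: 0.995
grip_force: 0.0
```

>>> play_rows(commands=[[[0,0,-0.04,0,0,0,-1],[0,0,-0.1,0,0,0,-1],[0,0,-0.18,0,0,0,-1],[-0.01,-0.06,-0.2,0,0,0,-1],[-0.02,-0.14,-0.2,0,0,0,-1],[-0.03,-0.22,-0.2,0,0,0,-1],[-0.0387,-0.3,-0.2,0,0,0,-1],[-0.0387,-0.3127,-0.2,0,0,0,-1]]])

```text
time: 6.65
tool_pos: [0.3687, -0.2711, 0.1718]
tcp_rot: [-2.331, -2.101, 0.002]
wrist_force: [-0.3, -0.3, -0.5]
width: 0.999
grip_force: 0.0
```

```bash
python3 - <<'E'
from h import *
s=bot.read_camera('scene'); t=bot.read_camera('top'); cv2.imwrite('pics/s3.png',s); cv2.imwrite('pics/t3.png',t)
def c(im,x,y): return cv2.resize(im[y:y+140,x:x+100],(400,560),interpolation=cv2.INTER_CUBIC)
cv2.imwrite('pics/c3.png',np.hstack([c(s,150,120),c(t,330,130)]))
mv([.3715,-.2705,.042],-6.4)
E
```

```text
t 6.75 pos [ 372.5 -272.3  173. ] F [0.  0.1 0.9] w 0.997 grip 0.0
cmd [ 0.0029 -0.0022  0.2184] [0.0002 0.0001 0.0026]
```

View pics/c3.png

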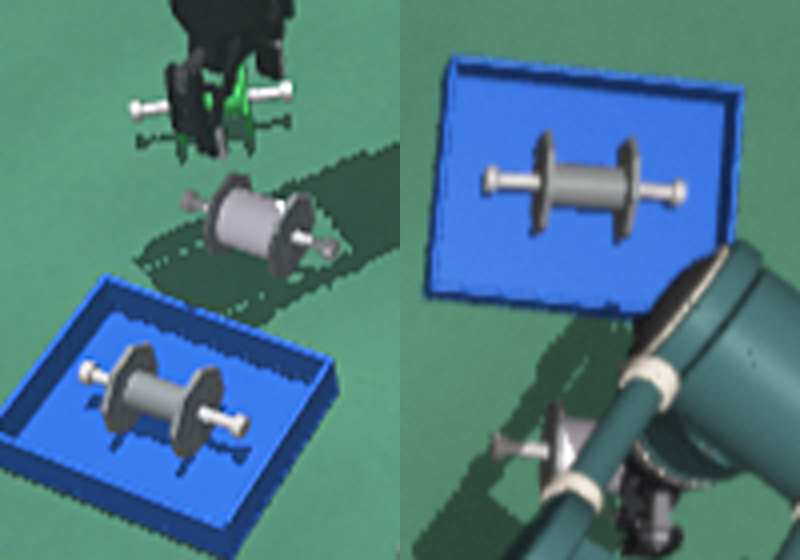

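The empty reel lies flat in the tray, at crop (585,185). The full reel's collars in the scene crop are at (190,200) and (330,247), and the front fingertip is at (213,150).

```bash
python3 - <<'E'
from h import *
f=lambda X,Y:(150+(X+.5)/4-.5,120+(Y+.5)/4-.5)
a,b=ray('scene',*f(190,200),.035),ray('scene',*f(330,247),.035); print(a,b,(a+b)/2)
st=bot.read_state();P=np.array(st['tool_pos']); r=R.from_rotvec(st['tcp_rot']).as_matrix()
for y in(-.05,.05):
  for z in(.012,.025):
    print(y,z,np.round((proj('scene',P+r@np.array([0,y,z]))-[150,120]+.5)*4-.5,1))
E
```

```text
[ 0.36394805 -0.3362884   0.035     ] [ 0.3780331  -0.20544652  0.035     ] [ 0.37099057 -0.27086746  0.035     ]
-0.05 0.012 [267.4  74.6]
-0.05 0.025 [269.3  86.5]
0.05 0.012 [205.3 160.4]
0.05 0.025 [207.7 172.2]
```

>>> play_rows(commands=[[[0.0029,-0.0025,0.08,0,0,0.0026,-1],[0.0029,-0.0025,0.13,0,0,0.0026,-1],[0.0029,-0.0025,0.16,0,0,0.0026,-1],[0.0029,-0.0025,0.18,0,0,0.0026,-1],[0.0029,-0.0025,0.2,0,0,0.0026,-1],[0.0029,-0.0025,0.21,0,0,0.0026,-1],[0.0029,-0.0025,0.2184,0,0,0.0026,-1],[0.0029,-0.0025,0.2184,0,0,0.0026,-1]]])

```text
time: 7.55
tool_pos: [0.3725, -0.2706, 0.0418]
tcp_rot: [-2.34, -2.096, 0.0]
wrist_force: [-0.4, -0.9, -0.5]
width: 0.999
grip_force: 0.0
```

>>> play_rows(commands=[[[0,0,0,0,0,0,-0.6],[0,0,0,0,0,0,-0.3],[0,0,0,0,0,0,0],[0,0,0,0,0,0,0.4],[0,0,0,0,0,0,1],[0,0,0,0,0,0,1],[0,0,0,0,0,0,1],[0,0,0,0,0,0,1]]], force=60)

```text
time: 8.35
tool_pos: [0.3732, -0.2711, 0.043]
tcp_rot: [2.338, 2.095, 0.001]
wrist_force: [-0.0, 1.3, 7.0]
width: 0.543
grip_force: 61.5
```

```bash
python3 -c "
from h import *
mv([.371,-.2705,.042],-6.4)"
```

```text
t 8.35 pos [ 373.2 -271.1   43. ] F [-0.   1.3  7. ] w 0.543 grip 61.5
cmd [ 0.0006 -0.0038  0.0017] [0.0006 0.0003 0.0006]
```

>>> play_rows(commands=[[[0,0,-0.03,0,0,0,1],[0,0,-0.09,0,0,0,1],[0,0,-0.16,0,0,0,1],[0,0,-0.23,0,0,0,1],[0.03,0.02,-0.25,0,0,0,1],[0.1,0.055,-0.25,0,0,-0.02,1],[0.17,0.094,-0.25,0,0,-0.04,1],[0.24,0.133,-0.25,0,0,-0.06,1]]])

```text
time: 9.15
tool_pos: [0.4667, -0.1346, 0.1908]
tcp_rot: [-2.129, -2.308, 0.002]
wrist_force: [2.6, -1.6, -5.7]
width: 0.542
grip_force: 64.1
```

>>> play_rows(commands=[[[0.075,0.02,0,0,0,-0.017,1],[0.14,0.04,0,0,0,-0.017,1],[0.2,0.06,0,0,0,-0.017,1],[0.23,0.07,0,0,0,-0.017,1],[0.23,0.07,0,0,0,-0.017,1],[0.23,0.07,0,0,0,-0.017,1]]])

```text
time: 9.75
tool_pos: [0.4971, 0.005, 0.1905]
tcp_rot: [-2.067, -2.364, 0.004]
wrist_force: [0.3, -1.0, -6.0]
width: 0.546
grip_force: 64.0
```

```bash
python3 -c "
from h import *
mv([.5598,-.009,.19],7.4)"
```

```text
t 9.75 pos [497.1   5.  190.5] F [ 0.3 -1.  -6. ] w 0.546 grip 64.0
cmd [-0.037   0.1004  0.0005] [-0.001   0.      0.0015]
```

>>> play_rows(commands=[[[-0.015,0.05,0,0,0,0.0015,1],[-0.03,0.09,0,0,0,0.0015,1],[-0.037,0.1004,0,0,0,0.0015,1],[-0.037,0.1004,0,0,0,0.0015,1],[-0.037,0.1004,0,0,0,0.0015,1]]])

```text
time: 10.25
tool_pos: [0.5596, -0.0101, 0.191]
tcp_rot: [-2.076, -2.355, 0.003]
wrist_force: [-0.2, -0.1, -5.2]
width: 0.543
grip_force: 64.2
```

```bash
python3 - <<'E'
from h import *
s=bot.read_camera('scene'); t=bot.read_camera('top'); cv2.imwrite('pics/s4.png',s); cv2.imwrite('pics/t4.png',t)
def c(im,x,y): return cv2.resize(im[y:y+100,x:x+80],(400,500),interpolation=cv2.INTER_CUBIC)
cv2.imwrite('pics/c4.png',np.hstack([c(s,235,175),c(t,245,135)]))
mv([.5598,-.009,.19],7.4)
E
```

```text
t 10.35 pos [559.6  -9.6 191.3] F [ 0.9 -0.2 -5.4] w 0.541 grip 64.2
cmd [0.0009 0.0004 0.0022] [-0.0006 -0.0001 -0.0007]
```

View pics/c4.png

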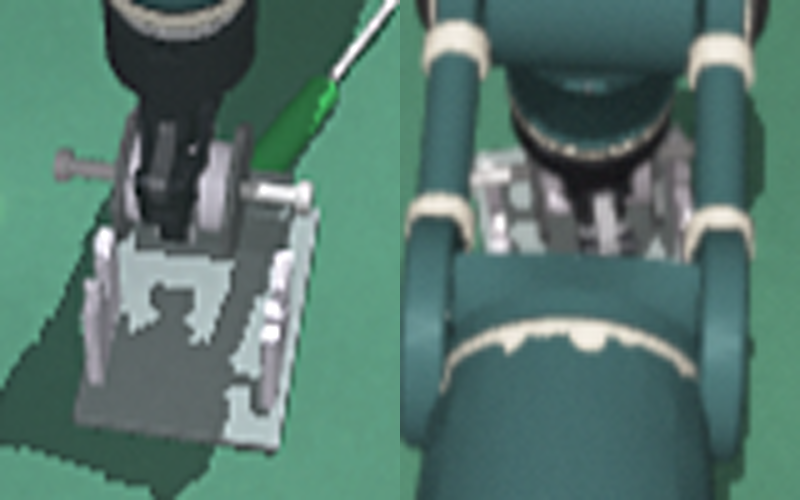

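The axle collars in the scene crop are at (64,164) and (303,193), and the cheek prong tops are near (103,240) and (287,258). I'll compare these with the earlier seated-axle reading from the same camera.

```bash
python3 - <<'E'
from h import *
S=lambda X,Y:(230+(X+.5)/4-.5,200+(Y-300+.5)/4-.5)
N=lambda X,Y:(235+(X+.5)/5-.5,175+(Y+.5)/5-.5)
for n,f,p,z in(('seated',S,((80,428),(254,452)),.068),('held',N,((64,164),(303,193)),.183),('held+2',N,((64,164),(303,193)),.185),('back prongs',N,((104,238),(285,256)),.099),('front prongs',N,((94,288),(271,308)),.099)):
    a,b=[ray('scene',*f(*q),z) for q in p]; d=b-a
    print(n,np.round((a+b)/2*1000,1),'len',round(np.linalg.norm(d)*1000),'yaw',np.degrees(np.arctan2(d[1],d[0])))
E
```

```text
seated [560.2 -11.2  68. ] len 129 yaw 97.68987122356819
held [557.2 -10.  183. ] len 131 yaw 98.42613959125197
held+2 [558.6  -9.5 185. ] len 131 yaw 98.42613959125192
back prongs [543.   -9.5  99. ] len 105 yaw 100.13125660408971
front prongs [578.4  -5.3  99. ] len 101 yaw 99.35093017263034
```

>>> play_rows(commands=[[[0.0015,0.0004,0.05,0,0,-0.0007,1],[0.0015,0.0004,0.09,0,0,-0.0007,1],[0.0015,0.0004,0.12,0,0,-0.0007,1],[0.0015,0.0004,0.14,0,0,-0.0007,1],[0.0015,0.0004,0.15,0,0,-0.0007,1],[0.0015,0.0004,0.16,0,0,-0.0007,1],[0.0015,0.0004,0.165,0,0,-0.0007,1],[0.0015,0.0004,0.165,0,0,-0.0007,1]]])

```text
time: 11.15
tool_pos: [0.5609, -0.0084, 0.0931]
tcp_rot: [-2.072, -2.361, 0.001]
wrist_force: [-1.5, -0.3, -5.4]
width: 0.538
grip_force: 64.4
```

>>> play_rows(commands=[[[0,-0.0015,0.005,0,0,0,1],[0,-0.0015,0.01,0,0,0,1],[0,-0.0015,0.015,0,0,0,1],[0,-0.0015,0.02,0,0,0,1],[0,-0.0015,0.025,0,0,0,1],[0,-0.0015,0.027,0,0,0,1],[0,-0.0015,0.027,0,0,0,1]]])

```text
time: 11.85
tool_pos: [0.5602, -0.0085, 0.0764]
tcp_rot: [-2.073, -2.361, 0.0]
wrist_force: [-0.1, -0.3, -5.8]
width: 0.544
grip_force: 64.3
```

>>> play_rows(commands=[[[0,0,0.002,0,0,0,1],[0,0,0.003,0,0,0,1],[0,0,0.003,0,0,0,1]]])

```text
time: 12.15
tool_pos: [0.5606, -0.0085, 0.0759]
tcp_rot: [2.072, 2.36, 0.001]
wrist_force: [-3.8, 0.4, 3.2]
width: 0.542
grip_force: 64.9
```

>>> play_rows(commands=[[[0,0,0,0,0,0,0.1],[0,0,0,0,0,0,-0.3],[0,0,0,0,0,0,-0.7],[0,0,0,0,0,0,-1],[0,0,0,0,0,0,-1],[0,0,0,0,0,0,-1],[0,0,-0.05,0,0,0,-1],[0,0,-0.1,0,0,0,-1]]])

```text
time: 12.95
tool_pos: [0.559, -0.0084, 0.1341]
tcp_rot: [-2.071, -2.359, 0.003]
wrist_force: [0.4, -0.2, 0.9]
width: 1.0
grip_force: 0.0
```

>>> play_rows(commands=[[[0,0,-0.07,0,0,0,-1],[0,0,-0.15,0,0,0,-1],[0.05,0,-0.19,0,0,0,-1],[0.1,0,-0.19,0,0,0,-1],[0.1,0,-0.19,0,0,0,-1],[0.1,0,-0.19,0,0,0,-1]]])

```text
time: 13.55
tool_pos: [0.5523, 0.0513, 0.2488]
tcp_rot: [2.071, 2.362, -0.001]
wrist_force: [-0.2, -0.7, -0.4]
width: 1.0
grip_force: 0.0
```

```bash
python3 - <<'E'
from h import *
s=bot.read_camera('scene'); t=bot.read_camera('top'); cv2.imwrite('pics/s5.png',s); cv2.imwrite('pics/t5.png',t)
def c(im,x,y): return cv2.resize(im[y:y+100,x:x+80],(400,500),interpolation=cv2.INTER_CUBIC)
cv2.imwrite('pics/c5.png',np.hstack([c(s,235,175),c(s,320,225)]))
mv([.565,.2225,.25],-13)
E
```

```text
t 13.65 pos [552.1  50.4 248.1] F [-0.5 -0.4 -0.3] w 1.001 grip 0.0
cmd [ 0.2816  0.0584 -0.0034] [-0.0004  0.0002  0.1135]
```

View pics/c5.png

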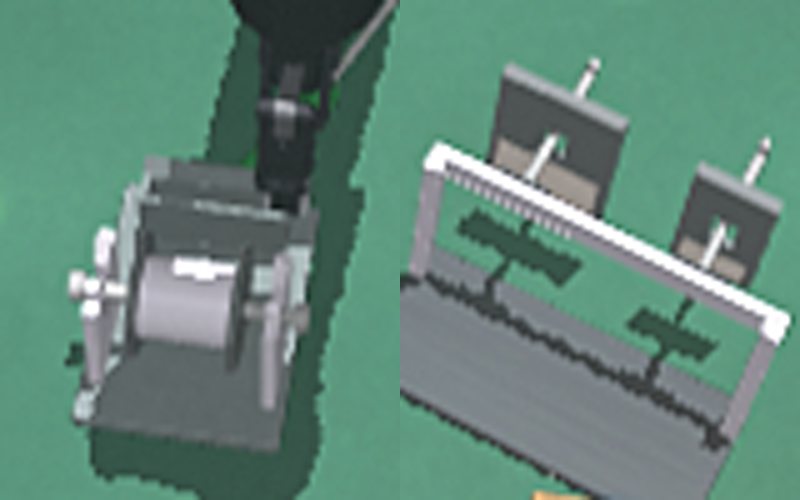

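The full reel sits in both slots, with its collars at crop (78,286) and (298,317). The long card's top strip runs from (508,68) to (626,122), and its peg tip is at (594,64).

```bash
python3 - <<'E'
from h import *
N=lambda X,Y:(235+(X+.5)/5-.5,175+(Y+.5)/5-.5)
C=lambda X,Y:(320+(X-400+.5)/5-.5,225+(Y+.5)/5-.5)
for n,f,p,z in(('reel',N,((78,286),(298,317)),.068),('card',C,((507,69),(626,123)),.153),('bar',C,((437,155),(776,325)),.130),('tips',C,((594,64),(767,146)),.132),('pegroot',C,((530,175),(708,262)),.12)):
    a,b=[ray('scene',*f(*q),z) for q in p]; d=b-a
    print(n,np.round(a*1000,1),np.round(b*1000,1),np.round((a+b)/2*1000,1),'len',round(np.linalg.norm(d)*1000),'yaw',np.degrees(np.arctan2(d[1],d[0])))
E
```

```text
reel [568.9 -73.1  68. ] [551.9  55.8  68. ] [560.4  -8.6  68. ] len 130 yaw 97.49459099323086
card [570.5 188.8 153. ] [585.2 255.5 153. ] [577.8 222.2 153. ] len 68 yaw 77.56865258275049
bar [619.1 164.2 130. ] [665.5 350.2 130. ] [642.3 257.2 130. ] len 192 yaw 75.98073248899802
tips [539.4 232.4 132. ] [563.7 329.9 132. ] [551.6 281.2 132. ] len 100 yaw 76.03165923945173
pegroot [610.5 213.7 120. ] [634.4 312.5 120. ] [622.5 263.1 120. ] len 102 yaw 76.43812112780009
```

>>> play_rows(commands=[[[0.07,0.02,0,0,0,0.03,0.25],[0.14,0.04,0,0,0,0.06,0.25],[0.21,0.06,0,0,0,0.09,0.25],[0.26,0.075,0,0,0,0.1135,0.25],[0.2788,0.0799,0,0,0,0.1135,0.25],[0.2788,0.0799,0.03,0,0,0.1135,0.25],[0.2788,0.0799,0.06,0,0,0.1135,0.25],[0.2788,0.0799,0.06,0,0,0.1135,0.25]]], force=30)

```text
time: 14.45
tool_pos: [0.5764, 0.2211, 0.209]
tcp_rot: [-2.457, -1.955, 0.011]
wrist_force: [-0.8, -0.2, -1.0]
width: 0.373
grip_force: 0.0
```

```bash
python3 - <<'E'
from h import *
s=bot.read_camera('scene'); t=bot.read_camera('top'); cv2.imwrite('pics/s6.png',s); cv2.imwrite('pics/t6.png',t)
def c(im,x,y): return cv2.resize(im[y:y+100,x:x+80],(400,500),interpolation=cv2.INTER_CUBIC)
cv2.imwrite('pics/c6.png',np.hstack([c(s,305,190),c(t,150,110)]))
mv([.578,.2225,.153],-13)
print(bot.read_state()['width'])
E
```

```text
t 14.55 pos [578.1 221.8 212.1] F [ 0.3 -0.2 -0.8] w 0.377 grip 0.0
cmd [ 0.0013 -0.0003  0.0985] [-0.0006  0.0005 -0.0002]
0.3767890032537053
```

View pics/c6.png

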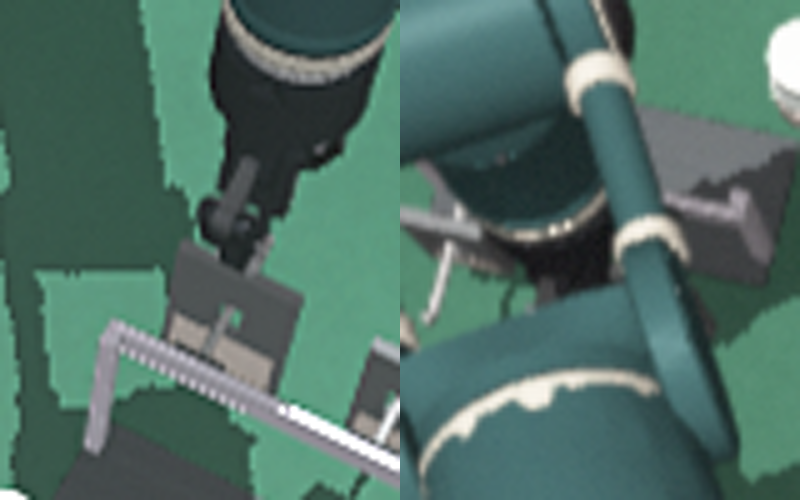

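The long card's top edge is centred at crop (240,271), directly below the fingers at (232,250), so I'll descend.

>>> play_rows(commands=[[[0.0013,-0.0003,0.03,0,0,0,0.25],[0.0013,-0.0003,0.05,0,0,0,0.25],[0.0013,-0.0003,0.07,0,0,0,0.25],[0.0013,-0.0003,0.085,0,0,0,0.25],[0.0013,-0.0003,0.0985,0,0,0,0.25],[0.0013,-0.0003,0.0985,0,0,0,0.25]]])

```text
time: 15.15
tool_pos: [0.5775, 0.2235, 0.1522]
tcp_rot: [-2.458, -1.955, 0.004]
wrist_force: [0.4, -1.0, -0.1]
width: 0.376
grip_force: 0.0
```

>>> play_rows(commands=[[[0,0,0,0,0,0,0.4],[0,0,0,0,0,0,0.55],[0,0,0,0,0,0,0.7],[0,0,0,0,0,0,0.85],[0,0,0,0,0,0,1],[0,0,0,0,0,0,1],[0,0,0,0,0,0,1]]], force=30)

```text
time: 15.85
tool_pos: [0.5788, 0.2241, 0.1545]
tcp_rot: [2.458, 1.956, 0.002]
wrist_force: [-0.4, -0.1, 3.4]
width: 0.083
grip_force: 30.5
```

```bash
python3 -c "
from h import *
mv([.578,.2225,.168],-13)"
```

```text
t 15.85 pos [578.8 224.1 154.5] F [-0.4 -0.1  3.4] w 0.083 grip 30.5
cmd [-0.0028 -0.0007 -0.0225] [ 0.0003 -0.0002  0.    ]
```

>>> play_rows(commands=[[[0,0,-0.01,0,0,0,1],[0,0,-0.018,0,0,0,1],[0,0,-0.0265,0,0,0,1],[0,0,-0.0265,0,0,0,1],[0,0,-0.0265,0,0,0,1]]])

```text
time: 16.35
tool_pos: [0.5785, 0.2239, 0.1699]
tcp_rot: [2.459, 1.956, 0.0]
wrist_force: [-0.1, 0.1, -0.7]
width: 0.084
grip_force: 30.1
```

Raised 15.4 mm and hanging free (−0.7 N). Next I pull it out along the peg.

>>> play_rows(commands=[[[0.0005,-0.03,0,0,0,0,1],[0.001,-0.06,0,0,0,0,1],[0.0015,-0.09,0,0,0,0,1],[0.002,-0.12,0,0,0,0,1],[0.0026,-0.15,0,0,0,0,1],[0.003,-0.18,0,0,0,0,1],[0.003,-0.18,0,0,0,0,1]]])

```text
time: 17.05
tool_pos: [0.4709, 0.2503, 0.1694]
tcp_rot: [-2.457, -1.957, 0.002]
wrist_force: [0.4, 0.6, -0.2]
width: 0.086
grip_force: 30.0
```

```bash
python3 -c "
from h import *
u=np.radians(7.4);p=np.array([.5600,-.0086,0])-.09*np.array([np.cos(u),np.sin(u),0]);print(p)
p[2]=.2
mv(p,7.4)"
```

```text
[ 0.4707496 -0.0201916  0.       ]
t 17.05 pos [470.9 250.3 169.4] F [ 0.4  0.6 -0.2] w 0.086 grip 30.0
cmd [-0.4395  0.1004 -0.0509] [-5.000e-04  1.000e-04 -1.128e-01]
```

>>> play_rows(commands=[[[0,0,-0.0509,0,0,0,1],[-0.07,0.015,-0.0509,0,0,-0.03,1],[-0.14,0.03,-0.0509,0,0,-0.06,1],[-0.21,0.048,-0.0509,0,0,-0.09,1],[-0.29,0.066,-0.0509,0,0,-0.1128,1],[-0.37,0.084,-0.0509,0,0,-0.1128,1],[-0.43,0.0985,-0.0509,0,0,-0.1128,1],[-0.438,0.1004,-0.0509,0,0,-0.1128,1]]])

```text
time: 17.85
tool_pos: [0.4734, -0.0234, 0.2007]
tcp_rot: [2.079, 2.352, -0.001]
wrist_force: [-0.3, 1.9, -1.1]
width: 0.089
grip_force: 30.0
```

```bash
python3 - <<'E'
from h import *
bot.read_camera('top');bot.read_camera('top')
s=bot.read_camera('scene'); cv2.imwrite('pics/s7.png',s)
cv2.imwrite('pics/c7.png',cv2.resize(s[130:250,230:340],(660,720)[:1]+(600,),interpolation=cv2.INTER_CUBIC) if 0 else cv2.resize(s[140:260,230:350],(600,600),interpolation=cv2.INTER_CUBIC))
mv([.4707,-.019,.2],7.4)
E
```

```text
t 18.0 pos [473.4 -19.7 200.4] F [-0.7  0.  -0.3] w 0.092 grip 30.0
cmd [ 0.0017 -0.0043  0.0007] [ 0.0002 -0.0001 -0.001 ]
```

View pics/c7.png

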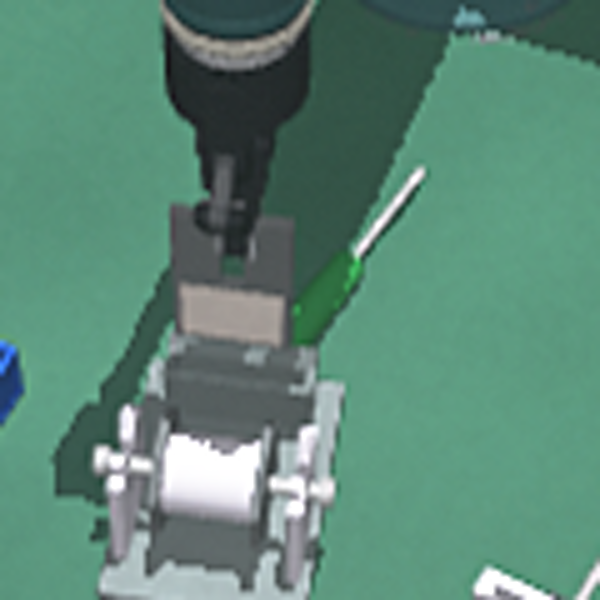

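The card hangs upright over the pocket. Its top corners are at crop (172,207) and (295,218), and its bottom corners at about (180,335) and (288,347). The pocket's near lip runs from (168,345) to (312,385).

```bash
python3 - <<'E'
from h import *
N=lambda X,Y:(230+(X+.5)/5-.5,140+(Y+.5)/5-.5)
for n,p,z in(('cardtop',((172,207),(295,218)),.199),('cardbot',((180,335),(288,347)),.0865),('lip +x top',((166,372),(312,384)),.060)):
    a,b=[ray('scene',*N(*q),z) for q in p]; d=b-a; print(n,np.round((a+b)/2*1000,1),round(np.linalg.norm(d)*1000),np.degrees(np.arctan2(d[1],d[0])))
E
```

```text
cardtop [470.8 -22.5 199. ] 69 100.2884085055465
cardbot [476.  -21.9  86.5] 65 99.09320850444782
lip +x top [482.8 -16.9  60. ] 89 101.21707903517664
```

>>> play_rows(commands=[[[0.0047,-0.0039,0,0,0,-0.001,1],[0.0047,-0.0039,0.02,0,0,-0.001,1],[0.0047,-0.0039,0.035,0,0,-0.001,1],[0.0047,-0.0039,0.048,0,0,-0.001,1],[0.0047,-0.0039,0.056,0,0,-0.001,1],[0.0047,-0.0039,0.062,0,0,-0.001,1],[0.0047,-0.0039,0.068,0,0,-0.001,1],[0.0047,-0.0039,0.068,0,0,-0.001,1]]])

```text
time: 18.8
tool_pos: [0.4702, -0.0172, 0.159]
tcp_rot: [-2.071, -2.361, 0.001]
wrist_force: [-0.4, -0.1, 0.1]
width: 0.089
grip_force: 30.0
```

>>> play_rows(commands=[[[0,0,0.009,0,0,0,1],[0,0,0.018,0,0,0,1],[0,0,0.027,0,0,0,1],[0,0,0.036,0,0,0,1],[0,0,0.044,0,0,0,1],[0,0,0.051,0,0,0,1],[0,0,0.056,0,0,0,1],[0,0,0.056,0,0,0,1]]])

```text
time: 19.6
tool_pos: [0.4701, -0.0172, 0.1253]
tcp_rot: [-2.071, -2.361, 0.001]
wrist_force: [-1.1, 1.1, -0.8]
width: 0.088
grip_force: 30.0
```

>>> play_rows(commands=[[[0,0,0.002,0,0,0,1],[0,0,0.004,0,0,0,1],[0,0,0.005,0,0,0,1],[0,0,0.005,0,0,0,1]]])

```text
time: 20.0
tool_pos: [0.471, -0.0173, 0.1237]
tcp_rot: [2.071, 2.361, 0.001]
wrist_force: [-1.2, 0.7, 5.0]
width: 0.084
grip_force: 30.8
```

Contact at 123.7 mm, where 123.5 mm was expected, so the card is on the pocket floor. I'll release a little and rise.

>>> play_rows(commands=[[[0,0,0,0,0,0,0.7],[0,0,0,0,0,0,0.4],[0,0,0,0,0,0,0.25],[0,0,0,0,0,0,0.25],[0,0,-0.03,0,0,0,0.25],[0,0,-0.09,0,0,0,0.25],[0,0,-0.16,0,0,0,0.25],[0,0,-0.22,0,0,0,0.25]]])

```text
time: 20.8
tool_pos: [0.4705, -0.0172, 0.2565]
tcp_rot: [2.071, 2.362, 0.0]
wrist_force: [0.2, 0.3, 0.2]
width: 0.377
grip_force: 0.0
```

>>> play_rows(commands=[[[0,-0.08,-0.05,0,0,0,0.25],[0.05,-0.1,-0.08,0,0,0,0.25],[0.13,-0.1,-0.08,0,0,0,0.25],[0.21,-0.1,-0.08,0,0,0,0.25],[0.29,-0.1,-0.08,0,0,0,0.25],[0.35,-0.1,-0.08,0,0,0,0.25],[0.35,-0.1,-0.08,0,0,0,0.25],[0.35,-0.1,-0.08,0,0,0,0.25]]])

```text
time: 21.6
tool_pos: [0.3833, 0.1837, 0.3026]
tcp_rot: [2.068, 2.364, -0.001]
wrist_force: [-0.1, -0.6, -0.6]
width: 0.376
grip_force: 0.0
```

```bash
python3 - <<'E'
from h import *
s=bot.read_camera('scene'); t=bot.read_camera('top')
f=lambda im,x,y:cv2.resize(im[y:y+180,x:x+240],(400,300),interpolation=cv2.INTER_CUBIC)
g=lambda im,x,y:cv2.resize(im[y:y+75,x:x+100],(400,300),interpolation=cv2.INTER_CUBIC)
cv2.imwrite('pics/c8.png',np.vstack([np.hstack([f(s,150,150),g(s,230,200)]),np.hstack([f(t,180,100),g(t,240,155)])]))
mv([.4,.2,.3],7.4)
E
```

```text
t 21.7 pos [383.7 182.5 302.7] F [-0.2  0.1  0. ] w 0.375 grip 0.0
cmd [0.0254 0.0308 0.0044] [-0.0001  0.0002  0.0003]
```

View pics/c8.png

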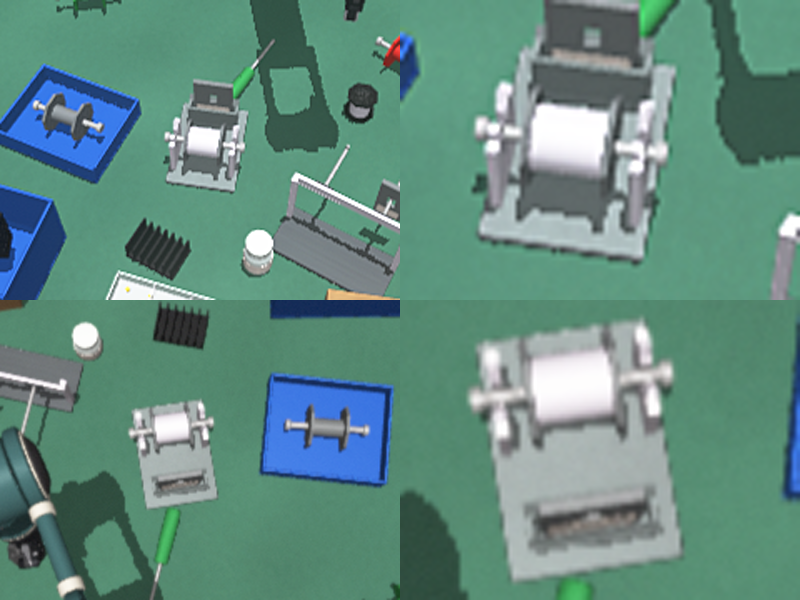

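The card stands hole-up in the pocket (scene crop 592,30). The full reel is seated in both slots at (568,140), the empty reel lies in the tray, and the short card still hangs on its peg. The small reel, heat sink and jar haven't moved.

```bash
python3 -c "
from h import *
print(bot.finish_job())"
```

```text
the job is handed in; nothing more can be done
None
```

The job is done and handed in at about 22 s: the empty reel lies in the tray, the full reel is seated in both slots, and the long card stands hole end up on the pocket floor; the last pictures show the short card, small reel, heat sink and jar untouched.

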